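# Put the yellow chopping board away in its holder

### The job

After the baking, put the yellow chopping board away in the yellow holder: take it out of the drainer, bring its lower edge into the slot's wide mouth while the board still leans about as it did in the drainer, then stand it upright, lower it fully home, roughly centred along the slot, and let go only once it is down. Leave the blue board where it is.

Things in the scene. Friction and masses are not known exactly. Their poses are not given: they have to be found in the camera images.
- yellow_board: Yellow board to put away: slab 12 mm thick (its x), 180 wide (y), 130 tall (z), 0.26 kg. Origin: centre of its lower edge face; z up the slab. Starts leaning 20 deg from upright in the grey drainer, top towards the robot, lower edge behind a 10 mm lip, back on two thin rods 98 mm long at y = +-60 mm. Upper edge's middle is free on both sides: grip across x there, draw out along z.
- blue_board: Bystander, leave alone: a blue board of the same size, axes and lean, in the same drainer, parallel to the yellow one, their lower edges 120 mm apart. Which of the two is nearer the robot varies.
- yellow_holder: Where the yellow board goes: fixed wooden block 70 (x) x 160 (y) x 55 mm high, yellow top. Origin: centre of its underside, z up. One slot along its y at x = 0, open at top and ends: mouth 50 mm wide at z = 55, chamfers narrowing to 15 mm at z = 35, then a straight 15 mm channel to the floor at z = 10 mm, where the seated board's origin lies. The board may face either way.
- blue_holder: Bystander: the same holder with a blue top, empty, fixed 140 to 220 mm nearer the robot or farther from it in world x than the yellow one. Not for the yellow board.
Things that resemble listed ones, but are neither listed nor needed, are in the scene too. Several things have the shape of the yellow_board; the one meant has the colours described above.

How it is judged:
By the outcome, as a careful person would: the job done as asked, in the order asked, and still so for the second after the job is handed in, with the robot touching nothing.
It also fails if it takes over 46 s, if anything falls off the work surface, if the arm or the gripper's body presses on something with over 40 N, if the wrist force passes 120 N, or if a joint passes its speed limit or range.

### The arm

A 7-joint arm with a two-finger parallel gripper is mounted at the origin on the work surface. World frame = base frame: x ahead of the robot, y to its left, z up, the work surface at z = 0. Lengths are in m, angles in rad, forces in N, time in s.
With the tool pointing down it reaches from about 0.4 to 0.925 m from the base axis. Payload 5.6 kg.
Tool frame: the origin (TCP) lies midway between the tips of the shut fingers; the grasp point (between the pads) lies behind it (grasp_offset is the z of the grasp point in the tool frame, in m); z points along the fingers, y is the line along which they close (so a half turn about z gives the same grasp; the last joint's range is limited). The gripper opens to 85 mm and grips with 20 to 120 N. Pads are 22 mm wide; open, the fingers measure 114 mm over their backs; the gripper's body (76 mm by 85 mm) begins 54 mm behind the grasp point. The pads swing forward as they close: fully open they stand 13 mm farther back than shut.
Start: joints at [-1.263, 0.468, -0.012, 1.603, 0.006, 1.071, -0.056], TCP at [0.223, 0.61, 0.231] pointing down, gripper open.
Joint ranges: [-2.53, 2.53], [-0.31, 2.02], [-1.57, 1.55], [0.28, 2.44], [-1.29, 4.43], [0.15, 1.84], [-2.92, 2.92]. Speed limits (rad/s): [2.57, 2.57, 3.14, 3.14, 3.14, 3.14, 3.14].

### API

Orientations are given as a unit quaternion [w, x, y, z].
In Python, from workcell import * gives the robot as it stands.
- The arm moves only by the tool drive_tool, never from a script. Its argument "steps" is one flat list of numbers, 7 for each row, row after row: the shift along the world's x, y, z in units of 5 cm (1.0 is 5 cm), then the turn, a rotation vector about the world's x, y, z in units of 0.15 rad (1.0 is 0.15 rad), then the closure, from 0 (fully open) to 1 (shut). A call has 1 to 8 rows; each row shifts and turns the commanded pose from where the row before left it; what a row does not reach is not made up. A row lasts 1/10 s, in which the tool goes at most 50 mm and 8.59 degrees, less where a joint would pass 70% of its speed; a pose out of reach is approached as far as the arm can. A call with a number of a shift or a turn outside -1 to 1 is refused whole. A call with a gripper value outside its range is refused whole. The fingers move at their own pace and stop on an object; "newtons" is the grip in N (left out, the last holds). Time passes only in rows, so rows that do not move let the fingers close. It gives the time, the measured TCP pose, the force, the opening and the grip force at its end, in the units of the state.
- get_obs(): the state, without advancing time (a new reading comes with each control period).
- read_camera(name): name is "side" or "top" or "wrist"; returns a dict with "img" (480x640x3 uint8, red, green, blue), "fx", "fy", "cx", "cy" (pixels), "dist" ([k1, k2, p1, p2, k3] as OpenCV has them; the pictures are not rectified), "world_from_camera" (4x4, takes a point from camera to world coordinates). Camera axes: x right, y down, z forward; pixel columns grow to the right and rows downward; lengths in m; the calibration is good to about 2 mm. A picture is of the moment at which its call begins. There is no depth.
- sign_off(): hands the job in; it is judged then, once.
Trained networks look in a picture, given as the dict that the camera call returned (one of the last four; its "shot" number tells which), for a name from the list of things; names that differ only in an ending like _2 or _b are one class to them, and where a whole thing is asked for, a point or a joint stands for the part that bears it (a point fixed in the world has none). Each returns a list of dicts, best first, with "score" (0 to 1); they miss things now and then, are a little off and sometimes report something else, mostly with a low value. They report only what shows in the picture. A call takes as long as a camera call. They do not tell look-alikes from the thing itself.
- cut_out(thing, picture): "pixels" (480x640 bool, what is visible of it) and "bbox" ([left, top, right, bottom] as shares, 0 to 1, of the picture: columns of its width, rows of its height, round what is visible of it).
- landmark_of(thing, picture): "location" ([column, row] as shares, 0 to 1, of the picture: columns of its width, rows of its height: a listed point, or the origin of a listed thing).
The state is a dict: "t": time; "q": joint angles; "joint_vel": joint speeds; "effort": joint torques, N m; "ee_pos": TCP position; "orientation": TCP orientation; "wrist_force": force on the tool from outside, world axes, zero at the start; "torque": the same for the moment, N m; "opening": finger opening in m; "gripper_force": force on a finger pad.
Only numpy, scipy, OpenCV 4.12 (cv2) and the standard library are available. Lean on these libraries where they do the work, as an engineer would, in place of code of your own. Each camera call takes 0.05 s, during which the arm holds its last target. There are 200 camera calls.

## Working session

There is one attempt and no reset: what is moved stays moved. The work goes in short steps, Python scripts to look and compute and a tool call to move; the robot and the scene stay as the last step left them, time stands still between calls to the robot, and variables do not carry over. Pictures are saved under pics/ and viewed, at most 10 in all, crops included, and the job is handed in when it is done.

Besides the shell and the picture viewer there is one more tool, called after "Call:" in YAML: its name, and indented under it one key for each argument. drive_tool: Moves the arm, as the interface text tells. Shifts and turns lie within -1 to 1; 1 stands for 5 cm of shift or 0.15 rad of turn. Its arguments: {"type":"object","properties":{"steps":{"type":"array","items":{"type":"number"}},"newtons":{"type":"number"}},"required":["steps"]}

```bash
mkdir -p pics
cat > h.py <<'E'
from workcell import *
import numpy as np, cv2
def K(p): return np.array([[p['fx'],0,p['cx']],[0,p['fy'],p['cy']],[0,0,1.]])
def proj(p,X):
    T=np.linalg.inv(p['world_from_camera']); X=np.atleast_2d(X)
    return cv2.projectPoints(np.float64(X),cv2.Rodrigues(T[:3,:3])[0],T[:3,3],K(p),np.float64(p['dist']))[0][:,0]
def ray(p,uv):
    n=cv2.undistortPoints(np.float64([[uv]]),K(p),np.float64(p['dist']))[0,0]
    T=np.array(p['world_from_camera']); return T[:3,3],T[:3,:3]@[n[0],n[1],1]
def onz(p,uv,z):
    o,d=ray(p,uv); return o+d*(z-o[2])/d[2]
def save(p,n): cv2.imwrite('pics/'+n,cv2.cvtColor(p['img'],cv2.COLOR_RGB2BGR))
E
python3 - <<'E'
from h import *
import pickle
P={}
for c in ['top','side']:
    p=read_camera(c); P[c]=p; save(p,c+'0.png')
    T=np.array(p['world_from_camera']); print(c,T[:3,3].round(3),T[:3,2].round(3))
    for t in ['yellow_board','blue_board','yellow_holder','blue_holder']:
        for r in cut_out(t,p)[:4]: print(t,'cut',round(r['score'],2),(np.array(r['bbox'])*[640,480,640,480]).round())
        for r in landmark_of(t,p)[:4]: print(t,'lm',round(r['score'],2),(np.array(r['location'])*[640,480]).round(1))
pickle.dump(P,open('P.pkl','wb'))
o=get_obs(); print(o)
E
```

```text
top [ 0.375 -0.028  0.909] [ 0.111  0.013 -0.994]
yellow_board cut 0.63 [154. 226. 261. 269.]
yellow_board cut 0.57 [409. 313. 525. 425.]
yellow_board lm 0.86 [485.2 338. ]
yellow_board lm 0.63 [217.  233.7]
blue_board cut 0.92 [139. 168. 250. 198.]
blue_board lm 0.72 [206.5 177.8]
yellow_holder cut 0.84 [389. 247. 480. 290.]
yellow_holder lm 0.62 [429.5 268.8]
blue_holder cut 0.6 [373. 150. 464. 193.]
blue_holder lm 0.85 [415.8 175.8]
side [ 0.805 -0.703  0.662] [-0.345  0.691 -0.635]
yellow_board cut 0.82 [345. 117. 382. 207.]
yellow_board cut 0.77 [ 71. 258. 197. 349.]
yellow_board lm 0.79 [372.8 186.7]
yellow_board lm 0.6 [147.6 327. ]
blue_board cut 0.97 [410. 123. 433. 221.]
blue_board lm 0.84 [430.7 195.9]
yellow_holder cut 0.77 [200. 256. 291. 353.]
yellow_holder lm 0.81 [250.3 309.7]
blue_holder cut 0.9 [320. 279. 399. 390.]
blue_holder lm 0.97 [359.1 338.7]
{'t': 0.9, 'q': array([-1.26297626,  0.46750264, -0.01158068,  1.6027144 ,  0.00601045,
        1.07142964, -0.05628944]), 'joint_vel': array([ 0.00142989, -0.00040392,  0.00057718, -0.00013473,  0.00113573,
        0.00076365, -0.0015809 ]), 'effort': array([ 2.00525519e-04, -5.32221437e+01,  2.17746809e-02, -2.51627845e+01,
        1.15356536e-02,  1.46935014e-03, -1.72316732e-05]), 'ee_pos': array([0.22343569, 0.61037968, 0.23128267]), 'orientation': array([ 2.74227241e-05,  1.74547815e-01,  9.84648698e-01, -1.31643026e-05]), 'wrist_force': array([-0.16987901, -0.23670116, -0.10649653]), 'torque': array([0.00691808, 0.03499484, 0.08636434]), 'gripper_force': 0.0, 'opening': 0.0855471438407015}
```

View pics/top0.png

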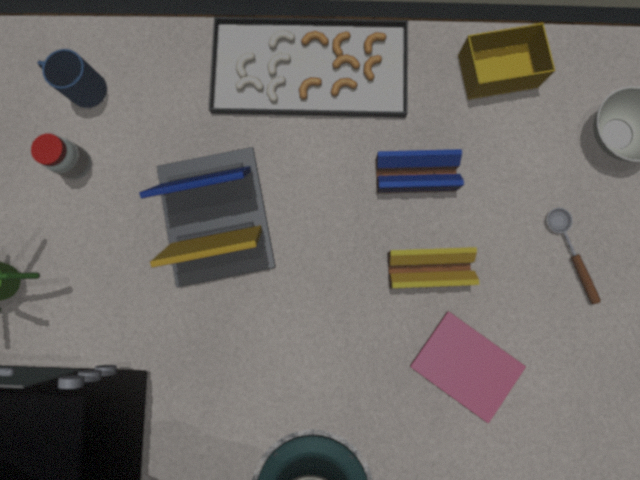

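View pics/side0.png

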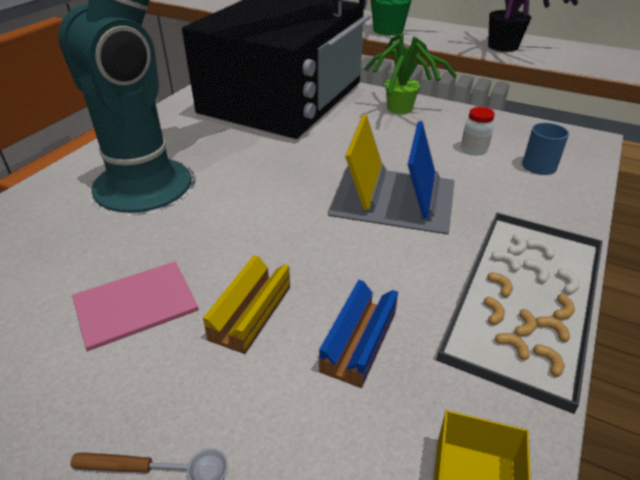

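The top view shows the two boards in the drainer: yellow at about (205,248), nearer the robot, and blue at (195,182). The yellow holder is at (433,268), the blue one at (418,170).

Yellow-board candidates are the yellow slab in the drainer at top (205,248) / side (364,162), and the pink slab lying flat at top (468,366) / side (135,303). The one in the drainer fits, since it is yellow and leaning. The yellow tray at (507,60) is a bin, so it is neither a board nor the holder.

```bash
cat > fit.py <<'E'
from h import *
from scipy.optimize import minimize
from scipy.spatial.transform import Rotation as R
import pickle
def board(v,lean=np.radians(20)):
    x,y,z,yaw=v[:4]
    M=R.from_euler('z',yaw)*R.from_euler('y',-lean)   # top leans towards -x
    c=np.array([[a,b,c] for a in(-.006,.006) for b in(-.09,.09) for c in(0,.13)])
    return M.apply(c)+[x,y,z]
def holder(v):
    c=np.array([[a,b,c] for a in(-.035,.035) for b in(-.08,.08) for c in(0,.055)])
    return R.from_euler('z',v[2]).apply(c)+[v[0],v[1],0]
S=4
def rend(p,X):
    m=np.zeros((480*S//2,640*S//2),np.uint8); q=proj(p,X)*S/2
    cv2.fillConvexPoly(m,cv2.convexHull(np.round(q*16).astype(np.int32)),1,shift=4); return m
def hullmask(m):
    n,l,s,_=cv2.connectedComponentsWithStats(m.astype(np.uint8)); k=1+s[1:,4].argmax()
    c=cv2.findContours((l==k).astype(np.uint8),0,1)[0]; h=cv2.convexHull(np.vstack(c))
    o=np.zeros(m.shape,np.uint8); cv2.fillConvexPoly(o,h,1); return o
def fit(f,v0,views):
    def cost(v):
        t=0
        for p,m in views:
            r=rend(p,f(v)); t+=1-(r&m).sum()/max(1,(r|m).sum())
        return t
    best=None
    for k in range(3):
        s=np.vstack([v0]+[v0+np.eye(len(v0))[i]*(.02 if i<2 or len(v0)==4 and i==2 else .1) for i in range(len(v0))])
        r=minimize(cost,v0,method='Nelder-Mead',options=dict(initial_simplex=s,maxiter=400,xatol=1e-5,fatol=1e-5)); v0=r.x
    return r.x,r.fun
def up(m): return cv2.resize(m.astype(np.uint8),None,fx=S/2,fy=S/2,interpolation=cv2.INTER_NEAREST)
E
python3 - <<'E'
from fit import *
P={c:read_camera(c) for c in['top','side']}
def near(t,c,uv,hull=False):
    for r in cut_out(t,P[c]):
        b=np.array(r['bbox'])*[640,480,640,480]
        if abs((b[:2]+b[2:])/2-uv).max()<25: return up(hullmask(r['pixels']) if hull else r['pixels'])
    print('miss',t,c)
out={}
for t,f,a,b in [('yellow_board',board,(207,248),(364,162)),('blue_board',board,(195,183),(422,172)),('yellow_holder',holder,(434,268),(245,305)),('blue_holder',holder,(418,171),(360,335))]:
    views=[(P[c],m) for c,uv in(('top',a),('side',b)) if (m:=near(t,c,uv,True)) is not None]
    g=onz(P['top'],a,.03); v0=np.array([g[0],g[1],.015,-.1] if f is board else [g[0],g[1],0.])
    v,e=fit(f,v0,views); out[t]=v; print(t,v.round(4),round(e,3),len(views))
    for c in P:
        cv2.polylines(P[c]['img'],[cv2.convexHull(proj(P[c],f(v)).astype(np.int32))],True,(0,255,0),1)
pickle.dump(out,open('out.pkl','wb'))
a=cv2.resize(P['top']['img'][140:300,130:490],(720,320)); b=cv2.resize(P['side']['img'][100:400,190:460],(252,280))
b=np.pad(b,((0,0),(0,720-252),(0,0)))
c=cv2.resize(P['side']['img'][100:240,320:470],(300,280)); b[:,260:560]=c
cv2.imwrite('pics/crop1.png',np.vstack([a,b])[:,:,::-1])
E
```

```text
yellow_board [0.4768 0.2011 0.0162 0.23  ] 0.167 2
blue_board [0.5949 0.231  0.0167 0.2227] 0.261 2
yellow_holder [ 0.4258 -0.2172  0.0612] 0.099 2
blue_holder [ 0.6159 -0.1917  0.0501] 0.114 2
```

View pics/crop1.png

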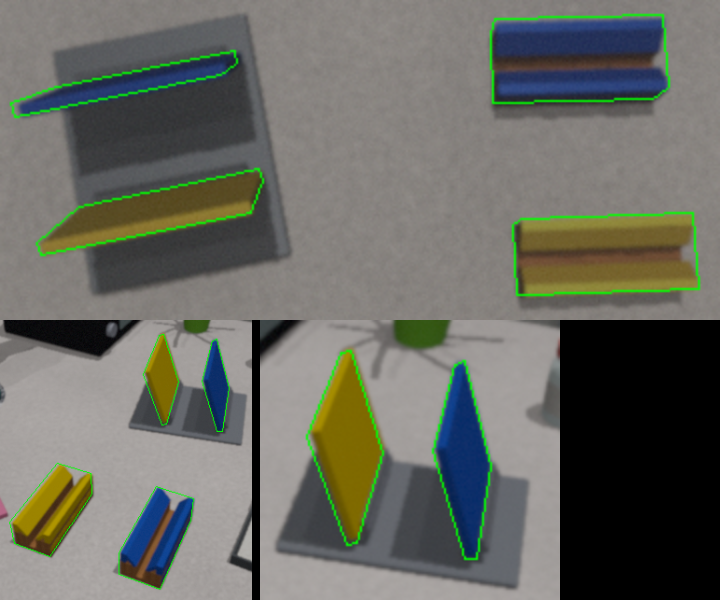

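The green outlines fit both boards and both holders. The crop confirms that the target is the yellow slab leaning in the drainer, at top (205,248). Next I plan the approach.

```bash
cat > go.py <<'E'
from fit import *
import workcell
def rot(q): return R.from_quat([q[1],q[2],q[3],q[0]])
def boardR(yaw,lean): return R.from_euler('z',yaw)*R.from_euler('y',-lean)
def tool_for(B):
    M=B.as_matrix(); z=-M[:,2]; y=M[:,0]; x=np.cross(y,z); return R.from_matrix(np.c_[x,y,z])
def units(o,pos,Rt):
    d=(np.array(pos)-o['ee_pos'])/.05; w=(Rt*rot(o['orientation']).inv()).as_rotvec()/.15
    return d.round(3),w.round(3)
E
python3 - <<'E'
from go import *
print([n for n in dir(workcell) if not n.startswith('_')]); g=getattr(workcell,'grasp_offset',None); print(g)
v=pickle.load(open('out.pkl','rb'))['yellow_board']; B=boardR(v[3],np.radians(20)); z=B.as_matrix()[:,2]
o=get_obs()
for d in(.19,.11,):
    pos=v[:3]+z*d; print(pos.round(4),*units(o,pos,tool_for(B)))
print(z.round(3))
E
```

```text
['MotionError', 'cut_out', 'get_obs', 'grasp_offset', 'landmark_of', 'read_camera', 'sign_off']
-0.0187
[0.4136 0.1863 0.1948] [ 3.803 -8.482 -0.731] [ 1.607 -1.814 -6.53 ]
[0.4402 0.1926 0.1196] [ 4.336 -8.357 -2.234] [ 1.607 -1.814 -6.53 ]
[-0.333 -0.078  0.94 ]
```

Call:
drive_tool:
  steps: [0.4,-0.9,0,0.17,-0.19,-0.7,0,0.4,-0.9,0,0.17,-0.19,-0.7,0,0.4,-0.9,0,0.17,-0.19,-0.7,0,0.4,-0.9,0,0.17,-0.19,-0.7,0,0.4,-0.9,0,0.17,-0.19,-0.7,0,0.4,-0.9,0,0.17,-0.19,-0.7,0,0.4,-0.9,0,0.17,-0.19,-0.7,0,0.4,-0.9,0,0.17,-0.19,-0.7,0]

```text
t: 2.2
ee_pos: [0.3839, 0.2486, 0.2317]
orientation: [0.092, 0.559, 0.816, 0.117]
wrist_force: [1.1, 0.2, 0.6]
opening: 0.0852
gripper_force: 0.0
```

```bash
cat > rel.py <<'E'
from go import *
v=pickle.load(open('out.pkl','rb'))['yellow_board']; B=boardR(v[3],np.radians(20)); z=B.as_matrix()[:,2]
o=get_obs(); print(o['t'],o['ee_pos'].round(4),o['q'].round(2),o['wrist_force'].round(1),o['opening'])
for d in(.20,.15,.095): print(d,*units(o,v[:3]+z*d,tool_for(B)))
E
python3 rel.py
```

```text
2.2 [0.3839 0.2486 0.2317] [-1.03 -0.02  0.3   2.27  0.22  0.63 -0.52] [1.1 0.2 0.6] 0.08519679972878236
0.2 [ 0.526 -1.261 -0.55 ] [ 0.215 -0.286 -0.906]
0.15 [ 0.859 -1.183 -1.49 ] [ 0.215 -0.286 -0.906]
0.095 [ 1.226 -1.097 -2.524] [ 0.215 -0.286 -0.906]
```

Call:
drive_tool:
  steps: [0.26,-0.63,-0.27,0.11,-0.14,-0.45,0,0.26,-0.63,-0.28,0.1,-0.14,-0.45,0,0,0,0,0,0,0,0,0,0,0,0,0,0,0]

```text
t: 2.6
ee_pos: [0.4095, 0.1872, 0.204]
orientation: [0.107, 0.61, 0.773, 0.135]
wrist_force: [0.1, 0.5, -0.4]
opening: 0.0856
gripper_force: 0.0
```

```bash
python3 rel.py; python3 -c "
from h import *
p=read_camera('wrist'); save(p,'w1.png')"
```

```text
2.6 [0.4095 0.1872 0.204 ] [-0.96 -0.01  0.37  2.35  0.26  0.49 -0.56] [ 0.1  0.5 -0.4] 0.08558261486169198
0.2 [ 0.014 -0.034  0.003] [ 0.016 -0.018 -0.029]
0.15 [ 0.347  0.044 -0.937] [ 0.016 -0.018 -0.029]
0.095 [ 0.714  0.13  -1.97 ] [ 0.016 -0.018 -0.029]
```

View pics/w1.png

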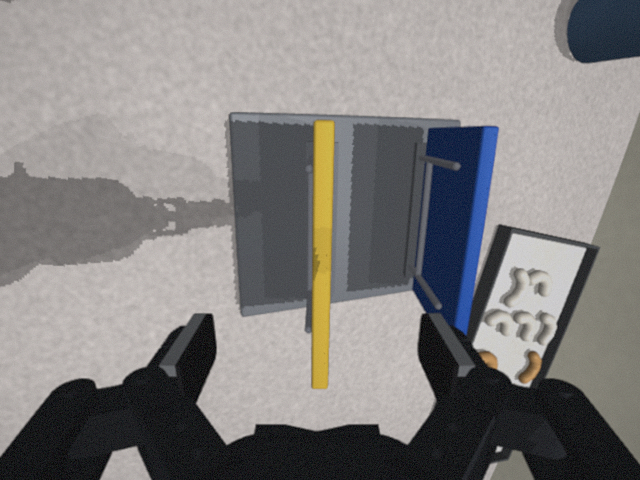

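The wrist view shows the yellow board's edge at column 321, midway between the fingers (213 and 421) and aligned with them. I descend and grip.

Call:
drive_tool:
  steps: [0.18,0.03,-0.49,0.01,-0.01,-0.02,0,0.18,0.03,-0.49,0,0,0,0,0.18,0.03,-0.49,0,0,0,0,0.18,0.03,-0.5,0,0,0,0,0,0,0,0,0,0,0]

```text
t: 3.15
ee_pos: [0.4448, 0.1941, 0.1029]
orientation: [0.107, 0.61, 0.774, 0.133]
wrist_force: [-1.3, 0.8, 0.4]
opening: 0.085
gripper_force: 0.0
```

```bash
python3 rel.py
```

```text
3.15 [0.4448 0.1941 0.1029] [-0.84  0.28  0.33  2.35  0.08  0.19 -0.38] [-1.3  0.8  0.4] 0.08496024777947773
0.2 [-0.691 -0.171  2.025] [ 0.03  -0.032 -0.028]
0.15 [-0.358 -0.093  1.085] [ 0.03  -0.032 -0.028]
0.095 [ 0.008 -0.007  0.052] [ 0.03  -0.032 -0.028]
```

Call:
drive_tool:
  steps: [0,0,0,0,0,0,0.5,0,0,0,0,0,0,1,0,0,0,0,0,0,1,0,0,0,0,0,0,1,0,0,0,0,0,0,1,0,0,0,0,0,0,1,0,0,0,0,0,0,1]
  newtons: 60

```text
t: 3.85
ee_pos: [0.4474, 0.1944, 0.1071]
orientation: [0.108, 0.611, 0.772, 0.138]
wrist_force: [0.4, 0.5, 7.5]
opening: 0.0112
gripper_force: 59.1
```

Call:
drive_tool:
  steps: [-0.07,-0.015,0.19,0,0,0,1,-0.1,-0.025,0.28,0,0,0,1,-0.1,-0.025,0.28,0,0,0,1,0,0,0.4,0,0,0,1,0,0,0.4,0,0,0,1,0,0,0.4,0,0,0,1,0,0,0.4,0,0,0,1,0,0,0.4,0,0,0,1]

```text
t: 4.65
ee_pos: [0.4305, 0.1893, 0.2428]
orientation: [0.107, 0.611, 0.773, 0.134]
wrist_force: [-0.2, -0.3, -3.7]
opening: 0.011
gripper_force: 59.4
```

```bash
python3 rel.py;python3 -c "
from h import *
p=read_camera('side'); save(p,'s2.png')"
```

```text
4.65 [0.4305 0.1893 0.2428] [-0.97 -0.04  0.41  2.27  0.23  0.6  -0.5 ] [-0.2 -0.3 -3.7] 0.010974949471319122
0.2 [-0.405 -0.075 -0.772] [ 0.018 -0.025 -0.012]
0.15 [-0.072  0.003 -1.712] [ 0.018 -0.025 -0.012]
0.095 [ 0.294  0.089 -2.746] [ 0.018 -0.025 -0.012]
```

View pics/s2.png

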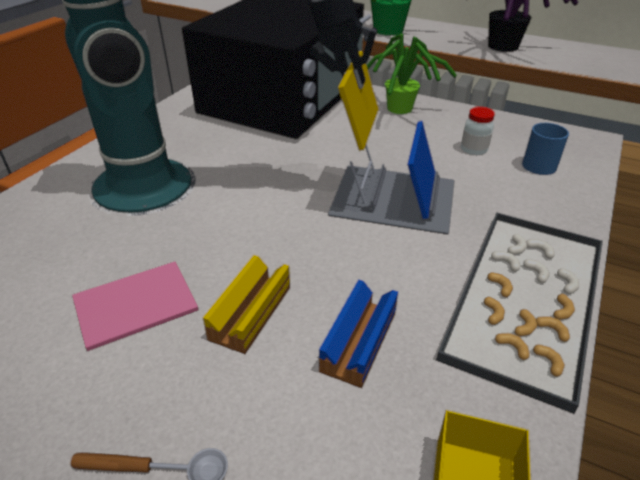

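The board is held clear of the drainer at side (360,105), still leaning, and blue is undisturbed. Next, the carry to a point above the yellow holder, bowing outward to stay in reach.

```bash
cat > tgt.py <<'E'
from go import *
import sys
h=pickle.load(open('out.pkl','rb'))['yellow_holder']; o=get_obs()
print(o['t'],o['ee_pos'].round(4),o['q'].round(2),o['wrist_force'].round(1),o['gripper_force'])
D=float(sys.argv[1]) if len(sys.argv)>1 else .096
for lean,zz in((20,.12),(20,.043),(0,.043),(0,.010)):
    B=boardR(h[2],np.radians(lean)); print(lean,zz,*units(o,np.r_[h[:2],zz]+B.as_matrix()[:,2]*D,tool_for(B)))
E
python3 tgt.py
```

```text
4.7 [0.4324 0.1905 0.2461] [-0.97 -0.05  0.41  2.26  0.23  0.6  -0.5 ] [ 1.   0.8 -1. ] 59.52023148536682
20 0.12 [-0.788 -8.194 -0.718] [-0.009  0.008 -1.137]
20 0.043 [-0.788 -8.194 -2.258] [-0.009  0.008 -1.137]
0 0.043 [-0.133 -8.154 -2.142] [-0.349  2.313 -1.124]
0 0.01 [-0.133 -8.154 -2.802] [-0.349  2.313 -1.124]
```

Call:
drive_tool:
  steps: [0.3,-0.5,0.2,0,0,-0.1,1,0.4,-0.8,0,0,0,-0.15,1,0.3,-0.8,0,0,0,-0.15,1,0,-0.8,0,0,0,-0.15,1,0,-0.8,0,0,0,-0.15,1,0,-0.8,0,0,0,-0.15,1,-0.3,-0.8,0,0,0,-0.15,1,-0.3,-0.8,0,0,0,-0.1,1]

```text
t: 5.5
ee_pos: [0.45, -0.1162, 0.2515]
orientation: [0.118, 0.673, 0.719, 0.125]
wrist_force: [0.8, -0.7, -2.7]
opening: 0.0115
gripper_force: 59.6
```

```bash
python3 tgt.py
```

```text
5.5 [ 0.45   -0.1162  0.2515] [-0.66 -0.13  0.88  2.28 -0.    0.61  0.3 ] [ 0.8 -0.7 -2.7] 59.562347531318665
20 0.12 [-1.14  -2.062 -0.826] [ 0.008 -0.027 -0.034]
20 0.043 [-1.14  -2.062 -2.366] [ 0.008 -0.027 -0.034]
0 0.043 [-0.484 -2.022 -2.25 ] [-0.141  2.295 -0.035]
0 0.01 [-0.484 -2.022 -2.91 ] [-0.141  2.295 -0.035]
```

Call:
drive_tool:
  steps: [-0.2,-0.5,0,0,0,0,1,-0.3,-0.5,0,0,0,0,1,-0.3,-0.5,-0.2,0,-0.02,-0.03,1,-0.3,-0.5,-0.3,0,0,0,1,0,0,-0.3,0,0,0,1,0,0,0,0,0,0,1]

```text
t: 6.1
ee_pos: [0.3944, -0.2143, 0.2106]
orientation: [0.118, 0.675, 0.717, 0.126]
wrist_force: [-0.6, 0.6, -3.8]
opening: 0.0114
gripper_force: 59.5
```

```bash
python3 tgt.py
cat > held.py <<'E'
# measure board origin and tilt from both pictures, full pose fit
from go import *
def boardp(v): 
    c=np.array([[a,b,c] for a in(-.006,.006) for b in(-.09,.09) for c in(0,.13)])
    return R.from_euler('ZYX',v[3:6]).apply(c)+v[:3]
E
python3 - <<'E'
from go import *
h=pickle.load(open('out.pkl','rb'))['yellow_holder'];o=get_obs()
T=rot(o['orientation']).as_matrix(); Bm=np.c_[T[:,1],np.cross(-T[:,2],T[:,1]),-T[:,2]]
org=o['ee_pos']-Bm[:,2]*.096
X=np.array([[a,b,c] for a in(-.006,.006) for b in(-.09,.09) for c in(0,.13)])@Bm.T+org
ims=[]
for c,uv in(('side',(245,240)),('top',(434,260))):
    p=read_camera(c); im=p['img'].copy()
    q=proj(p,X)
    for a in range(8):
        for b in range(a): 
            if bin(a^b).count('1')==1: cv2.line(im,*[tuple(int(k) for k in q[i]) for i in(a,b)],(0,255,0),1)
    for r in cut_out('yellow_board',p): print(c,r['score'],(np.array(r['bbox'])*[640,480,640,480]).round(),q.min(0),q.max(0))
    ims.append(cv2.resize(im[uv[1]-120:uv[1]+130,uv[0]-100:uv[0]+100],(400,500)))
cv2.imwrite('pics/held.png',np.hstack(ims)[:,:,::-1])
E
```

```text
6.1 [ 0.3944 -0.2143  0.2106] [-0.77 -0.12  1.33  2.34 -0.17  0.56  0.77] [-0.6  0.6 -3.8] 59.5239794254303
20 0.12 [-0.027 -0.099 -0.008] [-0.004 -0.022  0.005]
20 0.043 [-0.027 -0.099 -1.548] [-0.004 -0.022  0.005]
0 0.043 [ 0.628 -0.059 -1.433] [-0.146  2.301  0.006]
0 0.01 [ 0.628 -0.059 -2.093] [-0.146  2.301  0.006]
side 0.9 [169. 157. 271. 290.] [169.44508466 154.73100184] [275.07089978 295.71617209]
side 0.56 [ 72. 260. 199. 350.] [169.44508466 154.73100184] [275.07089978 295.71617209]
top 0.86 [390. 259. 526. 296.] [387.40281807 258.97261679] [524.74399946 296.07461747]
```

View pics/held.png

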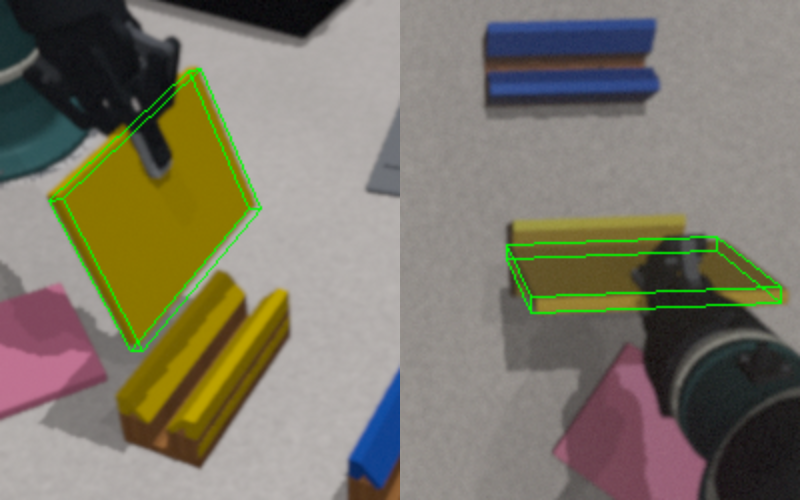

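```bash
cat > fith.py <<'E'
from go import *
def run(scale=1):
    o=get_obs(); T=rot(o['orientation']).as_matrix(); Bm=np.c_[T[:,1],np.cross(-T[:,2],T[:,1]),-T[:,2]]
    C=np.array([[a,b,c] for a in(-.006,.006) for b in(-.09,.09) for c in(0,.13)])
    f=lambda v:(R.from_rotvec([v[3],v[4],0]).apply(C)+np.r_[v[:2],-.096+v[2]])@Bm.T+o['ee_pos']
    views=[]
    for c in('side','top'):
        p=read_camera(c); q=proj(p,f(np.zeros(5))).mean(0); 
        for r in cut_out('yellow_board',p):
            b=np.array(r['bbox'])*[640,480,640,480]
            if abs((b[:2]+b[2:])/2-q).max()<25:
                views.append((p,up(hullmask(r['pixels'])))); break
    v,e=fit(lambda w:f(np.r_[w,0,0]),np.zeros(3),views)
    v2,e2=fit(f,np.r_[v,0,0],views)
    print(len(views),v.round(4),round(e,3),v2.round(4),round(e2,3))
run()
E
python3 fith.py
```

```text
2 [-0.0037  0.0017  0.0028] 0.495 [-0.0039  0.0011  0.0035 -0.0051  0.0099] 0.489
```

Call:
drive_tool:
  steps: [0.03,-0.13,-0.3,0,-0.02,0,1,0,0,-0.3,0,0,0,1,0,0,-0.2,0,0,0,1,0,0,0,0,0,0,1]

```text
t: 6.9
ee_pos: [0.393, -0.2165, 0.1861]
orientation: [0.122, 0.674, 0.718, 0.126]
wrist_force: [-0.0, 0.9, -3.1]
opening: 0.0119
gripper_force: 59.5
```

```bash
python3 tgt.py .093; python3 fith.py
```

```text
6.9 [ 0.393  -0.2165  0.1861] [-1.05 -0.31  1.54  2.37  0.24  0.49  0.4 ] [-0.   0.9 -3.1] 59.4998162984848
20 0.12 [ 0.021 -0.053  0.425] [ 0.03   0.027 -0.012]
20 0.043 [ 0.021 -0.053 -1.115] [ 0.03   0.027 -0.012]
0 0.043 [ 0.656 -0.014 -1.003] [-0.115  2.349 -0.018]
0 0.01 [ 0.656 -0.014 -1.663] [-0.115  2.349 -0.018]
2 [-0.0026  0.0002  0.0035] 0.481 [-0.0027 -0.0004  0.0037 -0.0097  0.0022] 0.478
```

Call:
drive_tool:
  steps: [0,0,0.4,0,0,0,1,0,0,0.6,0,0,0,1,0.4,0,0.6,0,0,0,1,0.7,0,0.2,0,0,0,1,0.8,0,0,0,0,0,1,0.8,0,0,0,0,0,1,0.8,0,0,0,0,0,1,0,0,0,0,0,0,1]

```text
t: 7.9
ee_pos: [0.5241, -0.1992, 0.3038]
orientation: [0.136, 0.671, 0.717, 0.131]
wrist_force: [1.1, 0.6, -2.6]
opening: 0.0114
gripper_force: 60.2
```

```bash
python3 tgt.py .093
```

```text
7.9 [ 0.5241 -0.1992  0.3038] [-1.3  -0.31  1.54  2.06  0.29  0.74  0.19] [ 1.1  0.6 -2.6] 60.19168317317963
20 0.12 [-2.6   -0.4   -1.928] [ 0.122  0.211 -0.005]
20 0.043 [-2.6   -0.4   -3.468] [ 0.122  0.211 -0.005]
0 0.043 [-1.965 -0.361 -3.356] [-0.022  2.534 -0.028]
0 0.01 [-1.965 -0.361 -4.016] [-0.022  2.534 -0.028]
```

Call:
drive_tool:
  steps: [0,0.8,0,0,0,0,1,0,0.9,0,0,0,0,1,0,0.9,0,0,0,0,1,0,0.9,0,0,0,0,1,0.3,0.9,0,0,0,0,1,0.3,0.9,0,0,0,0,1,0.3,0.9,0,0,0,0,1,0.5,0.6,0,0,0,0,1]

```text
t: 8.7
ee_pos: [0.5898, 0.1411, 0.2997]
orientation: [0.133, 0.673, 0.716, 0.128]
wrist_force: [0.3, -0.1, -1.6]
opening: 0.0113
gripper_force: 60.2
```

```bash
python3 tgt.py .093
```

```text
8.7 [0.5898 0.1411 0.2997] [-1.24  0.21  1.02  1.97 -0.14  0.71 -0.1 ] [ 0.3 -0.1 -1.6] 60.21796524524689
20 0.12 [-3.915 -7.205 -1.845] [0.109 0.155 0.014]
20 0.043 [-3.915 -7.205 -3.385] [0.109 0.155 0.014]
0 0.043 [-3.28  -7.167 -3.273] [-0.032  2.478 -0.007]
0 0.01 [-3.28  -7.167 -3.933] [-0.032  2.478 -0.007]
```

Call:
drive_tool:
  steps: [0.7,0.3,0,0,0,0,1,0.8,0.3,0,0,0,0,1,0.8,0.3,0,0,0,0,1,0.6,0.3,0,0,0,0,1,0,0,0,0,0,0,1]

```text
t: 9.2
ee_pos: [0.7383, 0.199, 0.2984]
orientation: [0.135, 0.673, 0.716, 0.128]
wrist_force: [-0.3, 0.7, -3.1]
opening: 0.0112
gripper_force: 60.7
```

```bash
python3 tgt.py .093
```

```text
9.2 [0.7383 0.199  0.2984] [-0.94  0.54  0.85  1.58 -0.42  0.84  0.05] [-0.3  0.7 -3.1] 60.74721693992615
20 0.12 [-6.884 -8.364 -1.819] [0.132 0.169 0.027]
20 0.043 [-6.884 -8.364 -3.359] [0.132 0.169 0.027]
0 0.043 [-6.249 -8.325 -3.247] [-8.000e-03  2.492e+00  2.000e-03]
0 0.01 [-6.249 -8.325 -3.907] [-8.000e-03  2.492e+00  2.000e-03]
```

Call:
drive_tool:
  steps: [0,-0.7,0,0,0,0,1,0,-0.8,0,0,0,0,1,0,-0.8,0,0,0,0,1,0,-0.8,0,0,0,0,1,0,-0.8,0,0,0,0,1,0,-0.8,0,0,0,0,1,0,-0.8,0,0,0,0,1,0,-0.8,0,0,0,0,1]

```text
t: 10.0
ee_pos: [0.7342, -0.1199, 0.3001]
orientation: [0.134, 0.674, 0.715, 0.128]
wrist_force: [1.0, -0.0, -3.7]
opening: 0.0116
gripper_force: 60.8
```

```bash
python3 tgt.py .093
```

```text
10.0 [ 0.7342 -0.1199  0.3001] [-0.42  0.47  0.77  1.64 -0.56  0.85  0.61] [ 1.  -0.  -3.7] 60.77752232551575
20 0.12 [-6.803 -1.985 -1.854] [0.113 0.164 0.042]
20 0.043 [-6.803 -1.985 -3.394] [0.113 0.164 0.042]
0 0.043 [-6.169 -1.946 -3.281] [-0.024  2.487  0.02 ]
0 0.01 [-6.169 -1.946 -3.941] [-0.024  2.487  0.02 ]
```

Call:
drive_tool:
  steps: [0,-0.8,0,0,0,0,1,-0.1,-0.8,0,0,0,0,1,-0.2,-0.8,0,0,0,0,1,-0.2,-0.8,0,0,0,0,1,-0.3,-0.8,0,0,0,0,1,-0.3,-0.8,0,0,0,0,1,-0.4,-0.8,0,0,0,0,1,-0.4,-0.8,0,0,0,0,1]

```text
t: 10.8
ee_pos: [0.6382, -0.4395, 0.2998]
orientation: [0.134, 0.674, 0.715, 0.128]
wrist_force: [-0.3, 0.7, -3.9]
opening: 0.0109
gripper_force: 60.7
```

```bash
python3 tgt.py .093
```

```text
10.8 [ 0.6382 -0.4395  0.2998] [ 0.18  0.56  0.71  1.5  -0.73  1.03  1.15] [-0.3  0.7 -3.9] 60.74883699417114
20 0.12 [-4.882  4.406 -1.849] [0.113 0.166 0.041]
20 0.043 [-4.882  4.406 -3.389] [0.113 0.166 0.041]
0 0.043 [-4.247  4.445 -3.277] [-0.024  2.489  0.019]
0 0.01 [-4.247  4.445 -3.937] [-0.024  2.489  0.019]
```

Call:
drive_tool:
  steps: [-0.5,-0.6,0,0,0,0,1,-0.6,-0.6,0,0,0,0,1,-0.6,-0.5,0,0,0,0,1,-0.6,-0.5,0,0,0,0,1,-0.5,-0.3,0,0,0,0,1,-0.4,0.2,0,0,0,0,1,-0.3,0.6,0,0,0,0,1,-0.2,0.8,0,0,0,0,1]

```text
t: 11.6
ee_pos: [0.4513, -0.4842, 0.2996]
orientation: [0.134, 0.676, 0.713, 0.127]
wrist_force: [0.6, -0.0, -1.9]
opening: 0.0115
gripper_force: 60.8
```

```bash
python3 tgt.py .093
```

```text
11.6 [ 0.4513 -0.4842  0.2996] [ 0.33  0.38  0.75  1.74 -0.68  1.02  1.41] [ 0.6 -0.  -1.9] 60.81327438354492
20 0.12 [-1.144  5.301 -1.845] [0.124 0.158 0.075]
20 0.043 [-1.144  5.301 -3.385] [0.124 0.158 0.075]
0 0.043 [-0.509  5.34  -3.273] [-0.007  2.481  0.051]
0 0.01 [-0.509  5.34  -3.933] [-0.007  2.481  0.051]
```

Call:
drive_tool:
  steps: [-0.1,0.7,-0.4,0.03,0.04,0.02,1,-0.1,0.7,-0.4,0.03,0.04,0.02,1,-0.2,0.7,-0.4,0.03,0.04,0.02,1,-0.2,0.7,-0.4,0.03,0.04,0.01,1,-0.2,0.7,-0.2,0,0,0,1,-0.1,0.7,0,0,0,0,1,-0.1,0.6,0,0,0,0,1,-0.1,0.4,0,0,0,0,1]

```text
t: 12.4
ee_pos: [0.3987, -0.2203, 0.2102]
orientation: [0.118, 0.673, 0.719, 0.128]
wrist_force: [-0.5, 0.2, -3.4]
opening: 0.0116
gripper_force: 60.8
```

```bash
python3 tgt.py .093; python3 fith.py
```

```text
12.4 [ 0.3987 -0.2203  0.2102] [-0.08  0.01  0.68  2.31 -0.41  0.58  0.98] [-0.5  0.2 -3.4] 60.77419638633728
20 0.12 [-0.094  0.022 -0.057] [-0.015  0.009 -0.038]
20 0.043 [-0.094  0.022 -1.597] [-0.015  0.009 -0.038]
0 0.043 [ 0.541  0.061 -1.484] [-0.164  2.331 -0.035]
0 0.01 [ 0.541  0.061 -2.144] [-0.164  2.331 -0.035]
2 [-0.0032  0.0011  0.0036] 0.508 [-0.0048  0.0007  0.003  -0.0084  0.0165] 0.496
```

Call:
drive_tool:
  steps: [-0.03,0,-0.4,0,0,-0.03,1,0,0,-0.4,0,0,0,1,0,0,-0.3,0,0,0,1,0,0,-0.3,0,0,0,1,0,0,-0.2,0,0,0,1,0,0,0,0,0,0,1]

```text
t: 13.2
ee_pos: [0.3978, -0.2236, 0.1295]
orientation: [0.119, 0.675, 0.717, 0.126]
wrist_force: [-0.1, 0.3, -2.8]
opening: 0.0113
gripper_force: 60.8
```

```bash
python3 tgt.py .093; python3 fith.py; python3 -c "
from h import *
p=read_camera('side'); cv2.imwrite('pics/s3.png',cv2.resize(p['img'][130:380,140:340],(640,800)[::1] and (480,600))[:,:,::-1])"
```

```text
13.2 [ 0.3978 -0.2236  0.1295] [ 0.04  0.22  0.6   2.37 -0.86  0.45  1.44] [-0.1  0.3 -2.8] 60.78941345214844
20 0.12 [-0.076  0.088  1.557] [-0.    -0.007  0.013]
20 0.043 [-0.076  0.088  0.017] [-0.    -0.007  0.013]
0 0.043 [0.559 0.127 0.13 ] [-0.141  2.316  0.013]
0 0.01 [ 0.559  0.127 -0.53 ] [-0.141  2.316  0.013]
2 [-0.0028  0.0006  0.0034] 0.531 [-0.0039 -0.0004  0.0033 -0.0113  0.0181] 0.515
```

View pics/s3.png

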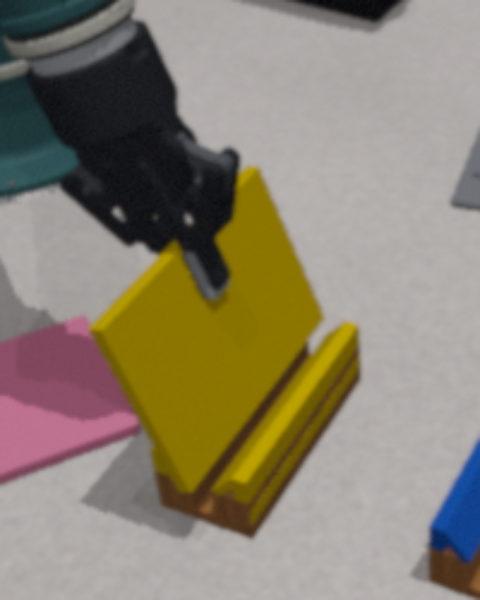

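The lower edge sits in the mouth (crop (195,490) to (310,345)) with the board still leaning and no contact force. Now I stand it upright about its lower edge.

Call:
drive_tool:
  steps: [0.08,0.015,0.03,-0.018,0.29,0,1,0.08,0.015,0.03,-0.018,0.29,0,1,0.08,0.015,0.02,-0.018,0.29,0,1,0.08,0.015,0.02,-0.018,0.29,0,1,0.08,0.015,0.01,-0.018,0.29,0,1,0.07,0.015,0.01,-0.018,0.29,0,1,0.07,0.015,0.0,-0.018,0.29,0,1,0.07,0.015,0,-0.018,0.29,0,1]

```text
t: 14.25
ee_pos: [0.4303, -0.216, 0.1378]
orientation: [0.001, 0.685, 0.729, 0.001]
wrist_force: [0.1, -0.2, -4.0]
opening: 0.0108
gripper_force: 60.7
```

Call:
drive_tool:
  steps: [0,0,0,0,0,0,1]

```text
t: 14.35
ee_pos: [0.4317, -0.2158, 0.1375]
orientation: [0.002, 0.684, 0.73, 0.001]
wrist_force: [-0.7, 1.2, -3.3]
opening: 0.0112
gripper_force: 60.7
```

```bash
python3 tgt.py .093; python3 fith.py
```

```text
14.35 [ 0.4317 -0.2158  0.1375] [-0.26  0.39  0.79  2.13 -0.4   0.77  0.86] [-0.7  1.2 -3.3] 60.73605179786682
20 0.12 [-0.754 -0.067  1.397] [ 0.153 -2.294 -0.023]
20 0.043 [-0.754 -0.067 -0.143] [ 0.153 -2.294 -0.023]
0 0.043 [-0.119 -0.028 -0.03 ] [ 0.007  0.029 -0.025]
0 0.01 [-0.119 -0.028 -0.69 ] [ 0.007  0.029 -0.025]
1 [ 0.0007 -0.0017  0.0054] 0.12 [ 0.0004 -0.0032  0.0045 -0.0251 -0.0005] 0.115
```

Call:
drive_tool:
  steps: [-0.06,-0.02,-0.04,0,0.03,-0.02,1,0,0,-0.08,0,0,0,1,0,0,-0.08,0,0,0,1,0,0,0,0,0,0,1]

```text
t: 14.95
ee_pos: [0.4259, -0.217, 0.1263]
orientation: [-0.001, 0.686, 0.728, -0.001]
wrist_force: [-0.8, -0.2, -3.4]
opening: 0.0111
gripper_force: 60.6
```

```bash
python3 tgt.py .093
```

```text
14.95 [ 0.4259 -0.217   0.1263] [-0.24  0.41  0.78  2.14 -0.42  0.75  0.87] [-0.8 -0.2 -3.4] 60.64440608024597
20 0.12 [-0.636 -0.045  1.622] [ 0.133 -2.344  0.015]
20 0.043 [-0.636 -0.045  0.082] [ 0.133 -2.344  0.015]
0 0.043 [-0.001 -0.006  0.194] [-0.006 -0.021  0.016]
0 0.01 [-0.001 -0.006 -0.466] [-0.006 -0.021  0.016]
```

Call:
drive_tool:
  steps: [0,0,-0.06,0,0,0,1,0,0,-0.06,0,0,0,1,0,0,0,0,0,0,1]

```text
t: 15.25
ee_pos: [0.4262, -0.217, 0.1205]
orientation: [-0.001, 0.686, 0.728, -0.001]
wrist_force: [0.0, -0.1, -3.3]
opening: 0.0113
gripper_force: 60.7
```

Call:
drive_tool:
  steps: [0,0,-0.06,0,0,0,1,0,0,-0.06,0,0,0,1,0,0,0,0,0,0,1]

```text
t: 15.55
ee_pos: [0.4262, -0.217, 0.1145]
orientation: [-0.001, 0.686, 0.728, -0.001]
wrist_force: [-0.6, 0.3, -4.4]
opening: 0.0112
gripper_force: 60.7
```

Call:
drive_tool:
  steps: [0,0,-0.06,0,0,0,1,0,0,-0.06,0,0,0,1,0,0,0,0,0,0,1]

```text
t: 15.85
ee_pos: [0.4262, -0.217, 0.1085]
orientation: [-0.001, 0.686, 0.728, -0.001]
wrist_force: [-0.3, -0.2, -3.9]
opening: 0.0116
gripper_force: 60.7
```

Call:
drive_tool:
  steps: [0,0,-0.04,0,0,0,1,0,0,-0.04,0,0,0,1,0,0,0,0,0,0,1]

```text
t: 16.15
ee_pos: [0.4262, -0.217, 0.1047]
orientation: [-0.001, 0.686, 0.728, -0.001]
wrist_force: [-0.6, -0.7, -3.7]
opening: 0.0113
gripper_force: 60.7
```

Call:
drive_tool:
  steps: [0,0,-0.03,0,0,0,1,0,0,-0.02,0,0,0,1,0,0,0,0,0,0,1]

```text
t: 16.45
ee_pos: [0.4263, -0.2171, 0.1023]
orientation: [-0.001, 0.686, 0.728, -0.001]
wrist_force: [-0.8, -0.4, -3.3]
opening: 0.0113
gripper_force: 60.7
```

Call:
drive_tool:
  steps: [0,0,-0.02,0,0,0,1,0,0,0,0,0,0,1]

```text
t: 16.65
ee_pos: [0.4264, -0.2171, 0.1013]
orientation: [-0.001, 0.686, 0.728, -0.001]
wrist_force: [0.4, -0.7, -3.7]
opening: 0.0114
gripper_force: 60.7
```

```bash
python3 -c "
from h import *
p=read_camera('side'); a=cv2.resize(p['img'][150:370,150:330],(450,550)); q=read_camera('top'); b=cv2.resize(q['img'][220:320,360:500],(350,250)); b=np.pad(b,((0,300),(0,0),(0,0)))
cv2.imwrite('pics/s4.png',np.hstack([a,b])[:,:,::-1])"
```

```text
(no output)
```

View pics/s4.png

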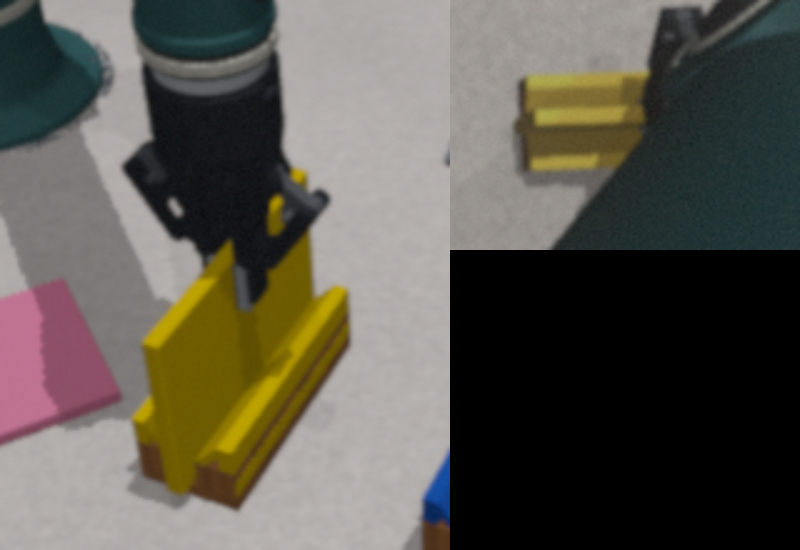

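The board stands upright inside the channel, with its end at crop (178,485), nearly on the slot floor. I continue in about 1 mm steps until it touches.

Call:
drive_tool:
  steps: [0,0,-0.02,0,0,0,1,0,0,0,0,0,0,1]

```text
t: 16.95
ee_pos: [0.4264, -0.2171, 0.1004]
orientation: [-0.001, 0.686, 0.728, -0.001]
wrist_force: [-0.1, -0.4, -3.2]
opening: 0.0113
gripper_force: 60.7
```

Call:
drive_tool:
  steps: [0,0,-0.02,0,0,0,1,0,0,0,0,0,0,1]

```text
t: 17.15
ee_pos: [0.4263, -0.2171, 0.0993]
orientation: [-0.001, 0.686, 0.728, -0.001]
wrist_force: [0.5, -0.3, -3.4]
opening: 0.011
gripper_force: 60.7
```

Call:
drive_tool:
  steps: [0,0,-0.02,0,0,0,1,0,0,0,0,0,0,1]

```text
t: 17.35
ee_pos: [0.4266, -0.2174, 0.0988]
orientation: [-0.001, 0.686, 0.728, -0.0]
wrist_force: [-1.2, -0.9, 1.7]
opening: 0.0112
gripper_force: 61.6
```

Call:
drive_tool:
  steps: [0,0,-0.02,0,0,0,1,0,0,0,0,0,0,1]

```text
t: 17.55
ee_pos: [0.4268, -0.2179, 0.0984]
orientation: [-0.0, 0.686, 0.728, -0.0]
wrist_force: [-1.9, -1.5, 10.0]
opening: 0.0111
gripper_force: 62.7
```

Call:
drive_tool:
  steps: [0,0,-0.02,0,0,0,1,0,0,0,0,0,0,1]

```text
t: 17.75
ee_pos: [0.4269, -0.2179, 0.0983]
orientation: [-0.001, 0.686, 0.728, 0.0]
wrist_force: [-5.2, 0.7, 22.6]
opening: 0.0116
gripper_force: 64.5
```

Run:
```python
from go import *
h=pickle.load(open('out.pkl','rb'))['yellow_holder']
p=read_camera('side')
print(get_obs()['wrist_force'])
C=np.array([[a,b,c] for a in(-.006,.006) for b in(-.09,.09) for c in(0,.13)])
r=max(cut_out('yellow_board',p),key=lambda r:r['score']); b=np.array(r['bbox'])*[640,480,640,480]; print(r['score'],b.round(1))
for z in(.005,.010,.015):
    q=proj(p,R.from_euler('z',h[2]).apply(C)+[h[0],h[1],z]); print(z,q.min(0).round(1),q.max(0).round(1))
```

```text
[-5.56470152  0.94129322 22.44762611]
0.91 [207.6 219.9 272.9 349.1]
0.005 [205.9 217.9] [276.6 350.5]
0.01 [205.4 215.5] [276.5 348.4]
0.015 [205.  213.1] [276.3 346.4]
```

A stiff upward force of 22 N, plus the image bottom row of 349.1 (seated prediction 348.4), shows it is on the floor. I relieve the press, open, then withdraw straight up.

Call:
drive_tool:
  steps: [0,0,0.03,0,0,0,1,0,0,0,0,0,0,0.8,0,0,0,0,0,0,0.5,0,0,0,0,0,0,0,0,0,0,0,0,0,0,0,0,0,0,0,0,0,0,0,0,0,0,0,0,0,0,0,0,0,0]

```text
schema error: expected a multiple of 7 numbers
```

Call:
drive_tool:
  steps: [0,0,0.2,0,0,0,0,0,0,0.4,0,0,0,0,0,0,0.6,0,0,0,0,0,0,0.6,0,0,0,0,0,0,0.6,0,0,0,0,0,0,0.6,0,0,0,0,0,0,0,0,0,0,0]

```text
t: 18.55
ee_pos: [0.4287, -0.2182, 0.2501]
orientation: [0.002, 0.686, 0.728, 0.002]
wrist_force: [-0.2, 0.0, -0.4]
opening: 0.0856
gripper_force: 0.0
```

Run:
```python
from go import *
h=pickle.load(open('out.pkl','rb'))['yellow_holder']
p=read_camera('side'); q=read_camera('top')
print(get_obs()['wrist_force'])
for c in(p,q):
    for t in('yellow_board','blue_board'):
        for r in cut_out(t,c)[:2]: print(t,round(r['score'],2),(np.array(r['bbox'])*[640,480,640,480]).round(1))
a=cv2.resize(p['img'][100:400,150:450],(500,500)); b=cv2.resize(q['img'][140:320,360:500],(300,386)); b=np.pad(b,((0,114),(0,0),(0,0)))
cv2.imwrite('pics/s5.png',np.hstack([a,b])[:,:,::-1])
```

```text
[-0.04102659  0.53981944 -0.74721187]
yellow_board 0.91 [ 73.7 259.8 198.5 352.3]
yellow_board 0.84 [204.5 220.6 276.3 347.1]
blue_board 0.73 [411.8 124.5 432.5 217.2]
yellow_board 0.89 [410.4 312.7 480.1 396.8]
yellow_board 0.74 [138.5 164.4 252.3 201.4]
blue_board 0.68 [137.2 165.3 250.5 196.1]
```

View pics/s5.png

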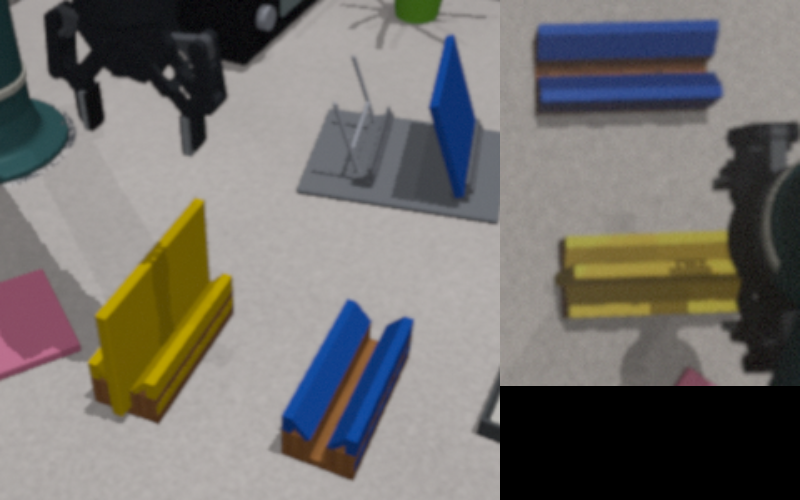

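My release call was malformed and refused, so the second call opened the fingers while rising. The picture shows the board upright in the yellow holder at crop (155,310), with blue untouched. I check that it is still fully down.

Run:
```python
from go import *
h=pickle.load(open('out.pkl','rb'))['yellow_holder']
C=np.array([[a,b,c] for a in(-.006,.006) for b in(-.09,.09) for c in(0,.13)])
p=read_camera('side')
for r in cut_out('yellow_board',p):
    b=np.array(r['bbox'])*[640,480,640,480]
    if 200<b[0]<215: m=up(hullmask(r['pixels']))
# along-slot offset, height, roll about x and tilt; across fixed by slot
for dx in(-.0015,0,.0015):
    f=lambda w:(R.from_euler('z',h[2])*R.from_euler('x',w[2])*R.from_euler('y',w[3]*.1)).apply(C+[dx,w[0],0])+[h[0],h[1],.01+w[1]]
    v,e=fit(f,np.array([0,.0,.0,0.]),[(p,m)]); print(dx,v.round(4),round(e,3))
```

```text
-0.0015 [ 0.0005 -0.0022  0.0177  0.2896] 0.05
0 [-1.500e-03  2.000e-04  1.220e-02  2.839e-01] 0.053
0.0015 [-0.0043  0.0056  0.0236  0.4307] 0.051
```

Call:
drive_tool:
  steps: [0,0,-0.5,0,0,0,1,0,0,-0.6,0,0,0,1,0,0,-0.6,0,0,0,1,0,0,0,0,0,0,1,0,0,0,0,0,0,1,0,0,0,0,0,0,1,0,0,0,0,0,0,1,0,0,0,0,0,0,1]

```text
t: 19.75
ee_pos: [0.4271, -0.2172, 0.1624]
orientation: [-0.0, 0.686, 0.728, 0.0]
wrist_force: [-0.6, -0.1, 0.7]
opening: 0.0
gripper_force: 0.0
```

Call:
drive_tool:
  steps: [0,0,-0.14,0,0,0,1,0,0,-0.06,0,0,0,1,0,0,0,0,0,0,1]

```text
t: 20.05
ee_pos: [0.426, -0.2169, 0.1509]
orientation: [-0.001, 0.686, 0.728, -0.001]
wrist_force: [-0.5, -0.2, -0.3]
opening: -0.0
gripper_force: 0.0
```

Call:
drive_tool:
  steps: [0,0,-0.06,0,0,0,1,0,0,-0.06,0,0,0,1,0,0,0,0,0,0,1]

```text
t: 20.35
ee_pos: [0.4261, -0.217, 0.145]
orientation: [-0.001, 0.686, 0.728, -0.001]
wrist_force: [0.2, 0.3, 0.1]
opening: -0.0
gripper_force: 0.0
```

Call:
drive_tool:
  steps: [0,0,-0.03,0,0,0,1,0,0,-0.03,0,0,0,1,0,0,0,0,0,0,1]

```text
t: 20.65
ee_pos: [0.4263, -0.2171, 0.1423]
orientation: [-0.001, 0.686, 0.728, -0.001]
wrist_force: [-0.9, -0.5, -0.1]
opening: -0.0002
gripper_force: 0.0
```

Call:
drive_tool:
  steps: [0,0,-0.02,0,0,0,1,0,0,0,0,0,0,1]

```text
t: 20.85
ee_pos: [0.4264, -0.2171, 0.1414]
orientation: [-0.001, 0.686, 0.728, -0.001]
wrist_force: [0.6, 0.4, -0.1]
opening: -0.0
gripper_force: 0.0
```

Shut fingertips at z = 0.1414 touch nothing. The board's top is therefore below that, and a seated top is at 0.140, so the board is fully home. I retreat and hand in.

Call:
drive_tool:
  steps: [0,0,0.3,0,0,0,1,0,0,0.6,0,0,0,1,0,0,0.8,0,0,0,1,0,0,0.6,0,0,0,1,0,0,0,0,0,0,1]

```text
t: 21.35
ee_pos: [0.4286, -0.2183, 0.26]
orientation: [0.002, 0.686, 0.728, 0.002]
wrist_force: [0.0, -1.1, 0.3]
opening: -0.0001
gripper_force: 0.0
```

```bash
python3 -c "
from workcell import *
print(sign_off())"
```

```text
the job is handed in; nothing more can be done
None
```

The yellow board stands upright, fully down and about centred in the yellow holder, the blue board is untouched, and I handed in at about 21 s; one release command was refused, so the fingers opened as the arm began to rise, after the board was already down, and a check afterwards found it still home.

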